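# Snap the inspection lamp home in its sloping charging cradle

### The job

Put the inspection lamp back on its charging cradle: its yellow head at the end with the green pilot light, the groove round its barrel over the copper contact rib, and the barrel snapped fully home in both spring clips so that it lies level with the cradle's face, then let go. Press gently, no harder than one clip at a time needs, because the clip plate stands on soft rubber that must not be squashed flat, and leave the other things on the ledge where they are.

Things in the scene. Friction and masses are not known exactly. Their poses are not given: they have to be found in the camera images.
- lamp: Rechargeable inspection lamp, 196 mm long, about 0.35 kg, lying with its axis 22 mm up. Aluminium barrel, 34 mm diameter, 62 mm to either side of the origin, with a copper groove 15 mm wide, 4.5 mm deep at its middle. Yellow octagonal head (44 mm across flats) from x 62 to 106 mm, black tail cap (44 mm) from -62 to -90 mm. Origin on the axis, mid-groove; +x to the head. Balances at x = 18 mm.
- lamp_front (a point): Point on the lamp's axis 42 mm from the groove towards the head: belongs in the front clip, at the green-light end. The barrel's surface is 17 mm from it.
- lamp_rear (a point): Point on the lamp's axis 42 mm from the groove towards the tail: belongs in the rear clip.
- cradle: Fixed grey charging cradle, 234 mm long (its y), 96 mm deep, 27 mm high in front, 57 mm at the back: its face slopes 20 degrees down towards the robot. Origin under it. A green pilot light, 10 mm, is let into the face at the +y end, beside a black rubber pad. On the face stand two jacking studs that carry the clip plate.
- cradle_face: Frame fixed to the cradle. z stands square out of the sloping face (20 degrees off vertical, leaning to the robot), +y to the green-light end, x up the slope. Origin 46.5 mm off the face, 86 mm above the ledge. The seated lamp has its origin at x 0, y 0, its +x along this +y, and z between 0 and 14 mm: the jacking nuts set the clip plate's height, which differs each time and is not measured.
- clip_plate (a joint): How far the aluminium clip plate (128 x 40 mm) has sunk on its rubber grommets, m, along the face's -z: 1 mm for each 12 N; never push it down over 2.6 mm (26 N on the lamp). Its top lies 32 mm under the seated axis. It carries two clips at y -42 and 42 mm and, at y 0, a copper-topped rib 9 mm wide that must enter the lamp's groove (3 mm play each way); else the lamp stays 2 to 3 mm proud until slid along (some 20 N).
- clip_front (a joint): Upper spring arm of the black nylon clip at the green-light end, 16 mm wide, open to +z. Angle: below 0.012 rad empty or with the barrel only lying in its mouth, 0.13 at the widest, 0.025 to 0.05 round a fully seated barrel. Two arms, outer faces 48 mm apart, tops 16 mm above the seated axis. Lips 26 mm apart: laid in both mouths the barrel rests steadily, well above its seat, and may be let go. 68 mm free between clips.
- clip_rear (a joint): The same arm of the other clip. Pressed over one clip, that end resists more and more, to 12 to 22 N (the second end 8 to 20 N); past the lips the force collapses to almost nothing and rises again only on the clip's foot. Let go early, it may stick some mm high. Meanwhile the lamp slopes to the other clip and slides 1 to 3 mm along y towards the end pressed. Both clips pushed at once need twice the force, too much for the plate.
- backing_plate: Red polishing backing plate, disc 148 mm across, 40 mm high at its spindle, origin under its centre. Leave alone.
- clay_case: Blue plastic clay bar case with clip-on lid, 114 x 79 x 37 mm, origin under its centre. Leave alone.
- polish_bottle: White polish bottle, 60 mm in diameter, 185 mm tall, origin under its centre. Leave alone.
- spray_bottle: Amber trigger spray bottle, 74 mm in diameter, about 200 mm tall, origin under its centre. Leave alone.
- dish: White ceramic dish, 104 mm across, 28 mm high, origin under its centre, holding two valve caps. Leave alone.
- valve_cap1: Chrome tyre valve cap, 13 mm across, 16 mm high, in the dish. Leave alone.
- valve_cap2: The other chrome tyre valve cap, in the dish. Leave alone.
- wheel_brush: Wheel brush with black handle, red and yellow head, 220 mm long, 39 mm high, lying on the mat, bristles down, origin under the neck. Leave alone.
Things that resemble listed ones, but are neither listed nor needed, are in the scene too. Leave any pink or turquoise look-alike of the lamp alone.

How it is judged:
At the end, for the whole second after the job is handed in: The lamp lies at rest, level in both clips, head at the green-light end, its axis within 4 mm sideways of the cradle's middle line, its groove within 5 mm of the rib's middle, and both clips have closed round the barrel (arm angle 0.015 to 0.07 rad), nothing held (value of joint clip_front between 0.015 and 0.07 rad and value of joint clip_rear between 0.015 and 0.07 rad and x of lamp_front in the frame of cradle_face between -0.004 and 0.004 m and x of lamp_rear in the frame of cradle_face between -0.004 and 0.004 m and z of lamp in the frame of cradle_face below 0.018 m and y of lamp in the frame of cradle_face between -0.005 and 0.005 m and y of lamp_front in the frame of cradle_face above 0.03 m and angle between the x axis of lamp and the y axis of cradle_face, either way round below 0.06 rad and linear speed of lamp below 0.01 m/s); the robot touches nothing.
It fails at once if the clip plate was pushed down more than 2.6 mm (some 26 N on the lamp) (value of joint clip_plate above 0.0026 m).
It fails at once if another thing on the ledge was disturbed (moved over 20 mm) (distance of any of backing_plate, clay_case, polish_bottle, spray_bottle, dish, valve_cap1, valve_cap2, wheel_brush from where it was at the start of the episode above 0.02 m).
It also fails if it takes over 70 s, if anything falls off the work surface, if the arm or the gripper's body presses on something with over 40 N, if the wrist force passes 120 N, or if a joint passes its speed limit or range.

### The arm

A 6-joint arm with a two-finger parallel gripper is mounted at the origin on the work surface. World frame = base frame: x ahead of the robot, y to its left, z up, the work surface at z = 0. Lengths are in m, angles in rad, forces in N, time in s.
With the tool pointing down it reaches from about 0.35 to 0.975 m from the base axis. Payload 4.9 kg.
Tool frame: the origin (TCP) lies at the very end of the fingers, on their centre line; the grasp point (between the pads) lies 19 mm behind it (manip.grasp_offset is the distance from the TCP to the grasp point, in m); z points along the fingers, y is the line along which they close (so a half turn about z gives the same grasp; the last joint's range is limited). The gripper opens to 85 mm and grips with 20 to 120 N. Pads are 22 mm wide; open, the fingers measure 114 mm over their backs; the gripper's body (76 mm by 85 mm) begins 54 mm behind the grasp point. The pads swing forward as they close: fully open they stand 13 mm farther back than shut.
Start: joints at [1.21, 0.053, 1.613, -0, 1.476, -0.119], TCP at [0.15, 0.607, 0.231] pointing down, gripper open.
Joint ranges: [-3.01, 3.01], [-1.01, 2.22], [0.06, 2.58], [-1.02, 4.17], [0.09, 2.62], [-3.14, 3.14]. Speed limits (rad/s): [2.57, 2.57, 3.14, 3.14, 3.14, 3.14].

### API

Orientations are given as a unit quaternion [w, x, y, z].
In Python, from plant import manip, eyes, job_done, models gives the robot as it stands.
- The arm moves only by the tool servo_tool, never from a script. Its argument "motion" is one flat list of numbers, 5 for each row, row after row: the opening, from -1 (shut) to 1 (fully open), then the shift along the tool's x, y, z normalised to -1 to 1, where 1 is 120 mm, then the turn about the tool's z normalised to -1 to 1, where 1 is 45 degrees. A call has 1 to 5 rows; each row is the pose to reach, as a shift and turn from the pose commanded when the call began, along the tool's axes at that moment; what a row does not reach only later rows make up. A row lasts 1/8 s, in which the tool goes at most 62.5 mm and 10.7 degrees, less where a joint would pass 70% of its speed; a pose out of reach is approached as far as the arm can. A call with a number of a shift or a turn outside -1 to 1 is refused whole. A call with a gripper value outside its range is refused whole. The fingers move at their own pace and stop on an object; the grip force is fixed at half the most. Time passes only in rows, so rows that repeat a pose let the fingers close. It gives the time, the measured TCP pose, the force, the opening and the grip force at its end, in the units of the state.
- manip.state(): the state, without advancing time (a new reading comes with each control period).
- eyes.grab_frame(name): name is "scene" or "top" or "wrist"; returns (picture, depth): 400x640x3 uint8, red, green, blue; 400x640 float32, m along the optical axis (not along the pixel's ray), 0 where there is no reading.
- eyes.camera_params(name): a dict with "fov_y" (degrees; the focal length in pixels is half the picture's height over the tangent of half this angle, whatever the lens; pixels are square), "cx", "cy" (the principal point, pixels), "D" ([k1, k2, p1, p2, k3] as OpenCV has them; the pictures are not rectified), "pose" (4x4, takes a point from camera to world coordinates); the wrist camera has in their place "T_tool_cam" (4x4, takes a point from camera to tool coordinates, whose origin is the TCP and whose axes are the flange's). Camera axes: x right, y up, looking along -z (the intrinsics and any distortion apply to the point x, -y, -z); pixel columns grow to the right and rows downward; lengths in m; the calibration is good to about 2 mm. A picture is of the moment at which its call begins: read the wrist's pose just before it. camera_params takes no time and is no camera call.
- job_done(): hands the job in; it is judged then, once.
Trained networks look in the newest picture that a camera, given by its name, has taken for a name from the list of things; names that differ only in an ending like _2 or _b are one class to them, and where a whole thing is asked for, a point or a joint stands for the part that bears it (a point fixed in the world has none). Each returns a list of dicts, best first, with "p" (0 to 1); they miss things now and then, are a little off and sometimes report something else, mostly with a low value. They report only what shows in the picture. A call takes as long as a camera call. They do not tell look-alikes from the thing itself.
- models.regions_of(camera, label): "mask" (400x640 bool, what is visible of it) and "pixel" ([column, row] in pixels, amid what is visible of it).
The state is a dict: "time": time; "joint_pos": joint angles; "joint_vel": joint speeds; "joint_efforts": joint torques, N m; "tool_pos": TCP position; "tool_rot": TCP orientation; "contact_force": force on the tool from outside, world axes, zero at the start; "ft_torque": the same for the moment, N m; "gripper_width": opening from 0.0 (shut) to 1.0 (fully open); "grasp_force": force on a finger pad.
Only numpy, scipy, OpenCV 4.12 (cv2) and the standard library are available. Lean on these libraries where they do the work, as an engineer would, in place of code of your own. Each camera call takes 0.05 s, during which the arm holds its last target. There are 200 camera calls.

## Working session

There is one attempt and no reset: what is moved stays moved. The work goes in short steps, Python scripts to look and compute and a tool call to move; the robot and the scene stay as the last step left them, time stands still between calls to the robot, and variables do not carry over. Pictures are saved under pics/ and viewed, at most 10 in all, crops included, and the job is handed in when it is done.

Besides the shell and the picture viewer there is one more tool, called after "Call:" as name(argument=value, ...) on one line, values as JSON. servo_tool: Moves the arm, as the interface text tells. Its arguments: {"type":"object","properties":{"motion":{"type":"array","items":{"type":"number","minimum":-1,"maximum":1}}},"required":["motion"]}

```bash
mkdir -p pics; ls; cat > h.py <<'E'
import numpy as np, cv2
from plant import manip, eyes, job_done, models
from scipy.spatial.transform import Rotation as R
def rot(q): return R.from_quat([q[1],q[2],q[3],q[0]]).as_matrix()
def campose(n,st=None):
    c=eyes.camera_params(n)
    if 'pose' in c: return c,np.array(c['pose'])
    st=st or manip.state(); T=np.eye(4); T[:3,:3]=rot(st['tool_rot']); T[:3,3]=st['tool_pos']
    return c,T@np.array(c['T_tool_cam'])
def K(c):
    f=200/np.tan(np.radians(c['fov_y'])/2); return np.array([[f,0,c['cx']],[0,f,c['cy']],[0,0,1.]])
def grab(n):
    c,T=campose(n); im,d=eyes.grab_frame(n); return im,d,c,T
def pts(px,d,c,T):
    """px Nx2 (col,row), d depth N -> world"""
    px=np.asarray(px,float).reshape(-1,1,2); u=cv2.undistortPoints(px,K(c),np.array(c['D'],float)).reshape(-1,2)
    d=np.asarray(d,float); p=np.c_[u[:,0]*d,-u[:,1]*d,-d]; return p@T[:3,:3].T+T[:3,3]
def proj(P,c,T):
    p=(np.atleast_2d(P)-T[:3,3])@T[:3,:3]; p=p*[1,-1,-1]
    return cv2.projectPoints(p,np.zeros(3),np.zeros(3),K(c),np.array(c['D'],float))[0].reshape(-1,2)
def save(n,im): cv2.imwrite('pics/'+n,im[:,:,::-1])
E
python3 - <<'E'
from h import *
a=[grab(n) for n in('scene','top')]
for n,x in zip(('scene','top'),a):
    save(n+'0.png',x[0]); np.savez(n+'0.npz',im=x[0],d=x[1]); print(n,x[2],(x[1]>0).mean())
    for l in('lamp','cradle'):
        for r in models.regions_of(n,l):
            m=r['mask']&(x[1]>0); v,u=np.nonzero(m)
            print(n,l,round(r['p'],2),r['pixel'],m.sum(),np.median(pts(np.c_[u,v],x[1][v,u],x[2],x[3]),0).round(3) if len(u) else '')
print(eyes.camera_params('wrist'));print(manip.state(),manip.grasp_offset)
E
```

```text
pics
scene {'fov_y': 56.26448835730033, 'cx': 309.7796618496567, 'cy': 200.54435028417873, 'D': array([-0.05128955,  0.        ,  0.        ,  0.        ,  0.        ]), 'pose': array([[ 0.40636768, -0.52486326,  0.74791969,  1.27054529],
       [ 0.91362152,  0.24477603, -0.32462351, -0.30406634],
       [-0.01268985,  0.81523202,  0.57899544,  0.65412966],
       [ 0.        ,  0.        ,  0.        ,  1.        ]])} 0.99621875
scene lamp 0.73 [330.4, 164.9] 636 [0.306 0.18  0.033]
scene lamp 0.71 [315.8, 220.6] 1032 [0.57  0.018 0.035]
scene lamp 0.68 [374.9, 201.8] 817 [0.547 0.217 0.034]
scene cradle 0.8 [233.0, 260.0] 2832 [ 0.616 -0.219  0.045]
top {'fov_y': 50.907336937903445, 'cx': 319.6735050717757, 'cy': 208.33009036011336, 'D': array([0.03374562, 0.        , 0.        , 0.        , 0.        ]), 'pose': array([[ 1.64659591e-02,  9.86394897e-01, -1.63566434e-01,
         3.27345763e-01],
       [-9.99862147e-01,  1.65934540e-02, -5.86861346e-04,
        -1.49015117e-02],
       [ 2.13525507e-03,  1.63553549e-01,  9.86532147e-01,
         1.37145193e+00],
       [ 0.000000
[... 889 characters left out ...]
os': array([ 1.20999080e+00,  5.29681558e-02,  1.61338326e+00, -2.06280334e-05,
        1.47601656e+00, -1.19014438e-01]), 'joint_vel': array([-0.00016471, -0.00269988, -0.00234198,  0.00063722,  0.0017246 ,
        0.00016172]), 'joint_efforts': array([ 5.36531188e-04, -3.93099260e+01, -3.69758642e+01, -1.03180696e-04,
        3.94937684e-03,  3.92380059e-05]), 'tool_pos': array([0.14958218, 0.60659566, 0.23084824]), 'tool_rot': array([-8.21404357e-05,  1.20600283e-01,  9.92701074e-01, -3.78996089e-04]), 'contact_force': array([-0.92857506, -0.2719346 ,  0.54656323]), 'ft_torque': array([-0.02279452, -0.00989526,  0.00263377]), 'grasp_force': 0.0, 'gripper_width': 1.0018962610370283} 0.0187
```

```bash
python3 - <<'E'
from h import *
a=cv2.imread('pics/top0.png')[130:340,180:520]; b=cv2.imread('pics/scene0.png')[120:330,150:490]
cv2.imwrite('pics/v1.png',np.vstack([cv2.resize(x,None,fx=1.42,fy=1.42,interpolation=2) for x in(a,b)]))
E
```

```text
(no output)
```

View pics/v1.png

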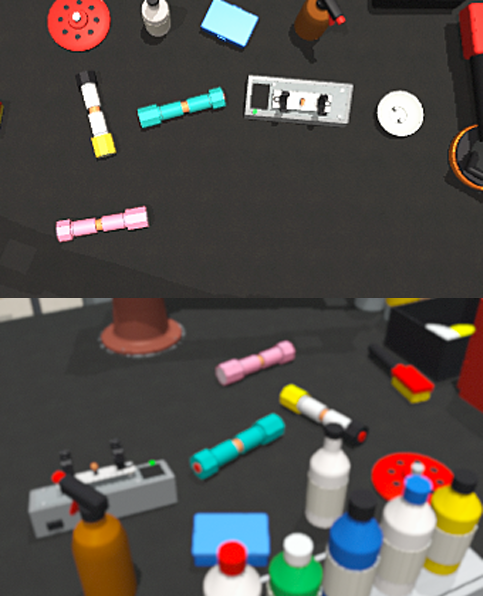

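View pics/top0.png

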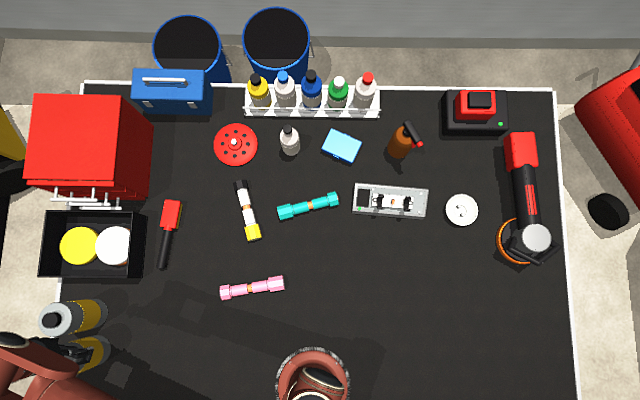

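Candidates for the lamp in the top picture are yellow/aluminium/black at (247,210), turquoise at (307,206) and pink at (251,287). The white dish at (463,209) is a false report. By the description I choose (247,210), with its head end at (252,232) and its tail end at (241,186). The cradle is at (390,201), with its green light at the left (+y) end.

```bash
python3 - <<'E'
from h import *
for n,sel in(('top',(248,211)),('scene',(374,201))):
    im,d,c,T=grab(n); d0=d
    for l in('lamp','cradle'):
        rs=models.regions_of(n,l)
        if l=='lamp': rs=[r for r in rs if np.hypot(*(np.array(r['pixel'])-sel))<12]
        r=rs[0]; v,u=np.nonzero(r['mask']&(d>0)); P=pts(np.c_[u,v],d[v,u],c,T); P=P[P[:,2]>0.012]
        if l=='lamp':
            rect=cv2.minAreaRect(P[:,:2].astype(np.float32)*1000)
            print(n,'lamp',rect)
        else:
            print(n,'cradle',cv2.minAreaRect(P[:,:2].astype(np.float32)*1000))
            F=P[(P[:,2]<.06)]
            # robust plane with given slope 20: yaw fit
            best=None
            rng=np.random.default_rng(0)
            for _ in range(400):
                q=F[rng.choice(len(F),3,False)]; nn=np.cross(q[1]-q[0],q[2]-q[0]); 
                if np.linalg.norm(nn)<1e-6: continue
                nn/=np.linalg.norm(nn); nn*=np.sign(nn[2])
                if abs(nn[2]-.94)>.03: continue
                k=(abs((F-q[0])@nn)<.0025).sum()
                if best is None or k>best[0]: best=(k,nn,q[0]@nn)
            print(best,len(F))
E
```

```text
top lamp ((541.6798095703125, 222.8219451904297), (197.47450256347656, 43.661582946777344), 16.749832153320312)
top cradle ((578.647216796875, -238.0066680908203), (234.96473693847656, 95.45028686523438), 86.8774642944336)
(np.int64(908), array([-0.35414574,  0.02607517,  0.93482666]), np.float64(-0.17197176019432564)) 1761
scene lamp ((618.5169677734375, 199.53172302246094), (145.29225158691406, 319.92974853515625), 73.4769287109375)
scene cradle ((661.2029418945312, -244.19232177734375), (233.01126098632812, 246.75604248046875), 86.33403778076172)
(np.int64(966), array([-0.32218829,  0.01199384,  0.94659963]), np.float64(-0.14852963598692967)) 2204
```

Call:
servo_tool(motion=[1, -0.48, -0.296, 0, 0, 1, -0.965, -0.592, 0, 0, 1, -0.965, -0.592, 0, 0])

```text
time: 0.98
tool_pos: [0.2471, 0.5082, 0.2315]
tool_rot: [0.0, 0.122, 0.992, 0.0]
contact_force: [-0.1, 0.8, -0.0]
gripper_width: 0.997
grasp_force: 0.0
```

Call:
servo_tool(motion=[1, -0.48, -0.296, 0, 0, 1, -0.965, -0.592, 0, 0, 1, -0.965, -0.592, 0, 0])

```text
time: 1.35
tool_pos: [0.3422, 0.4119, 0.2315]
tool_rot: [0.0, 0.122, 0.992, 0.0]
contact_force: [-0.6, -0.2, -0.2]
gripper_width: 1.002
grasp_force: 0.0
```

Call:
servo_tool(motion=[1, -0.48, -0.296, 0, 0, 1, -0.965, -0.592, 0, 0, 1, -0.965, -0.592, 0, 0])

```text
time: 1.72
tool_pos: [0.4374, 0.3157, 0.2314]
tool_rot: [0.0, 0.122, 0.993, 0.0]
contact_force: [-0.4, 0.9, 0.5]
gripper_width: 1.003
grasp_force: 0.0
```

Call:
servo_tool(motion=[1, -0.48, -0.296, 0, -0.2, 1, -0.965, -0.592, 0, -0.4, 1, -0.965, -0.592, 0, -0.68, 1, -0.965, -0.592, 0, -0.68, 1, -0.965, -0.592, 0, -0.68])

```text
time: 2.35
tool_pos: [0.5305, 0.2216, 0.2312]
tool_rot: [-0.0, -0.146, 0.989, 0.0]
contact_force: [0.6, 0.6, -0.1]
gripper_width: 1.001
grasp_force: 0.0
```

```bash
cat >> h.py <<'E'
def lampfit(n):
    im,d,c,T=grab(n); hsv=cv2.cvtColor(im,cv2.COLOR_RGB2HSV)
    rs=models.regions_of(n,'lamp'); out=[]
    for r in rs:
        m=r['mask']&(d>0); v,u=np.nonzero(m)
        if len(u)<50: continue
        P=pts(np.c_[u,v],d[v,u],c,T); h=hsv[v,u]
        yel=(h[:,0]>20)&(h[:,0]<35)&(h[:,1]>120)
        cop=(h[:,0]>5)&(h[:,0]<20)&(h[:,1]>90)
        out.append((r['p'],r['pixel'],P,yel,cop,h))
    return im,d,c,T,out
def tool():
    s=manip.state(); M=rot(s['tool_rot']); print('tcp',s['tool_pos'].round(4),'head',np.degrees(np.arctan2(M[1,0],M[0,0])).round(2),'F',s['contact_force'].round(1),'w',round(s['gripper_width'],3),'g',round(s['grasp_force'],1),'t',round(s['time'],2),'z',M[:,2].round(3)); return s
E
python3 - <<'E'
from h import *
tool()
im,d,c,T,o=lampfit('wrist'); save('w1.png',im)
for p,px,P,y,k,h in o:
    P2=P[(P[:,2]>.01)]
    print(p,px,len(P),y.sum(),k.sum(),cv2.minAreaRect(P2[:,:2].astype(np.float32)*1000),P[:,2].max())
    if y.sum(): print('yel',np.median(P[y],0).round(4),P[y].max(0),P[y].min(0))
    if k.sum(): print('cop',np.median(P[k],0).round(4))
E
```

```text
tcp [0.5305 0.2216 0.2312] head -163.26 F [ 0.6  0.6 -0.1] w 1.001 g 0.0 t 2.35 z [-0.     0.001 -1.   ]
0.63 [319.4, 172.9] 5417 1228 144 ((543.1826782226562, 222.3351287841797), (197.0665283203125, 44.01482391357422), 17.045995712280273) 0.04563351950996458
yel [0.4721 0.2045 0.0396] [0.49928848 0.22678105 0.04563352] [ 0.44356423  0.17512519 -0.00127663]
cop [0.5518 0.2281 0.0318]
```

View pics/w1.png

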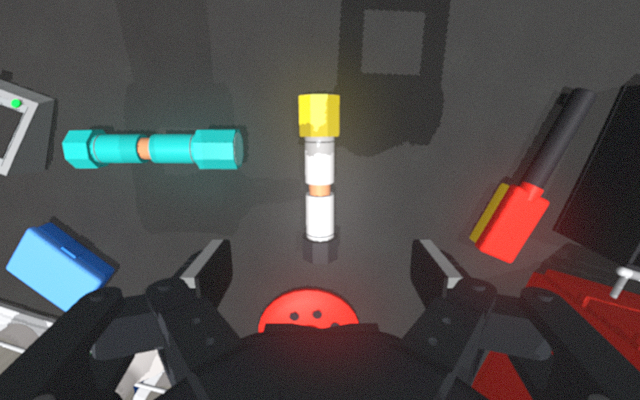

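The close view confirms it: yellow head at (319,115), copper groove at (319,190), black tail at (319,250). The turquoise look-alike is well to the left at (150,148). I'll grasp the yellow lamp.

Call:
servo_tool(motion=[1, -0.044, -0.025, 0.45, -0.007, 1, -0.044, -0.025, 0.945, -0.007, 1, -0.044, -0.025, 0.945, -0.007])

```text
time: 2.82
tool_pos: [0.5325, 0.2183, 0.1122]
tool_rot: [-0.006, -0.148, 0.989, -0.001]
contact_force: [-1.1, 0.6, -0.5]
gripper_width: 0.998
grasp_force: 0.0
```

Call:
servo_tool(motion=[1, 0, 0, 0.45, 0, 1, 0, 0, 0.8, 0, 1, 0, 0, 0.945, 0, 1, 0, 0, 0.945, 0])

```text
time: 3.32
tool_pos: [0.5378, 0.2191, 0.0056]
tool_rot: [0.0, -0.148, 0.989, 0.0]
contact_force: [0.4, -0.3, 0.5]
gripper_width: 1.002
grasp_force: 0.0
```

Call:
servo_tool(motion=[-1, 0, 0, 0, 0, -1, 0, 0, 0, 0, -1, 0, 0, 0, 0, -1, 0, 0, 0, 0, -1, 0, 0, 0, 0])

```text
time: 3.95
tool_pos: [0.5385, 0.2193, 0.0063]
tool_rot: [0.001, -0.148, 0.989, 0.0]
contact_force: [-1.4, 0.7, 5.0]
gripper_width: 0.372
grasp_force: 59.1
```

Call:
servo_tool(motion=[-1, 0, 0, 0, 0, -1, 0, 0, 0, 0, -1, 0, 0, 0, 0])

```text
time: 4.32
tool_pos: [0.5384, 0.2193, 0.0063]
tool_rot: [0.001, -0.148, 0.989, 0.0]
contact_force: [-1.5, 1.7, 6.1]
gripper_width: 0.375
grasp_force: 59.1
```

Call:
servo_tool(motion=[-1, 0, 0, -0.2, 0, -1, 0, 0, -0.6, 0, -1, 0, 0, -1, 0, -1, 0, 0, -1, 0])

```text
time: 4.82
tool_pos: [0.5402, 0.2194, 0.1294]
tool_rot: [0.005, -0.148, 0.989, 0.0]
contact_force: [-0.2, 0.9, -2.9]
gripper_width: 0.376
grasp_force: 60.4
```

Call:
servo_tool(motion=[-1, 0, 0, -0.3, 0.2, -1, 0, 0, -0.7, 0.4, -1, 0, 0, -0.7, 0.6, -1, 0, 0, -0.7, 0.816, -1, 0, 0, -0.7, 0.816])

```text
time: 5.45
tool_pos: [0.536, 0.2182, 0.2056]
tool_rot: [-0.002, 0.17, 0.985, -0.001]
contact_force: [-0.4, 0.2, -3.5]
gripper_width: 0.378
grasp_force: 60.3
```

Call:
servo_tool(motion=[-1, -0.03, -0.25, 0, 0.2, -1, -0.06, -0.5, 0, 0.4, -1, -0.08, -0.75, 0, 0.6, -1, -0.11, -0.978, 0, 0.816, -1, -0.11, -0.978, 0, 0.816])

```text
time: 6.08
tool_pos: [0.5092, 0.1023, 0.2067]
tool_rot: [-0.001, 0.472, 0.882, -0.001]
contact_force: [-0.6, 1.2, -3.8]
gripper_width: 0.374
grasp_force: 60.5
```

Call:
servo_tool(motion=[-1, -0.17, -0.18, 0, 0.2, -1, -0.34, -0.36, 0, 0.4, -1, -0.51, -0.54, 0, 0.6, -1, -0.674, -0.7175, 0, 0.816, -1, -0.674, -0.7175, 0, 0.816])

```text
time: 6.7
tool_pos: [0.4828, -0.0119, 0.2075]
tool_rot: [-0.001, 0.725, 0.688, -0.0]
contact_force: [0.5, 0.1, -2.7]
gripper_width: 0.374
grasp_force: 60.7
```

Call:
servo_tool(motion=[-1, -0.4, -0.02, 0, 0, -1, -0.8, -0.05, 0, 0, -1, -0.963, -0.056, 0, 0])

```text
time: 7.08
tool_pos: [0.4703, -0.1271, 0.2079]
tool_rot: [-0.0, 0.725, 0.689, 0.0]
contact_force: [-0.3, 0.5, -2.4]
gripper_width: 0.373
grasp_force: 60.7
```

Call:
servo_tool(motion=[-1, -0.4, -0.02, 0, 0, -1, -0.8, -0.05, 0, 0, -1, -0.963, -0.056, 0, 0, -1, -0.963, -0.056, 0, 0, -1, -0.963, -0.056, 0, 0])

```text
time: 7.7
tool_pos: [0.4577, -0.2401, 0.208]
tool_rot: [-0.001, 0.725, 0.689, 0.0]
contact_force: [0.1, 0.6, -3.3]
gripper_width: 0.379
grasp_force: 60.7
```

```bash
python3 - <<'E'
from h import *
tool()
im,d,c,T=grab('wrist'); save('w2.png',im); np.savez('w2.npz',im=im,d=d,T=T)
for l in('lamp','cradle','clip_plate','clip_front'):
    for r in models.regions_of('wrist',l):
        v,u=np.nonzero(r['mask']&(d>0)); P=pts(np.c_[u,v],d[v,u],c,T)
        print(l,r['p'],r['pixel'],len(u),np.median(P,0).round(4),cv2.minAreaRect(P[P[:,2]>.012][:,:2].astype(np.float32)*1000))
E
```

```text
tcp [ 0.4577 -0.2401  0.208 ] head 87.04 F [ 0.1  0.6 -3.3] w 0.379 g 60.7 t 7.7 z [-0.     0.001 -1.   ]
lamp 0.95 [319.4, 143.5] 27174 [ 0.4607 -0.1859  0.24  ] ((460.0562438964844, -209.8809356689453), (124.71707153320312, 44.32279586791992), 86.95074462890625)
lamp 0.7 [426.2, 2.2] 227 [ 0.5766 -0.0717  0.0206] ((580.2371826171875, -71.5226058959961), (8.590261459350586, 33.12479782104492), 85.60102844238281)
cradle 0.95 [434.1, 154.0] 21636 [ 0.5733 -0.2201  0.0509] ((555.4710083007812, -237.1610107421875), (236.01510620117188, 136.06851196289062), 85.67512512207031)
clip_plate 0.92 [439.6, 181.3] 5898 [ 0.5717 -0.2384  0.0648] ((573.0700073242188, -249.00677490234375), (140.1412811279297, 70.00945281982422), 85.61180877685547)
clip_front 0.6 [462.4, 139.7] 376 [ 0.5812 -0.2015  0.1035] ((592.6808471679688, -205.12088012695312), (18.001480102539062, 39.46363830566406), 72.8239974975586)
```

View pics/w2.png

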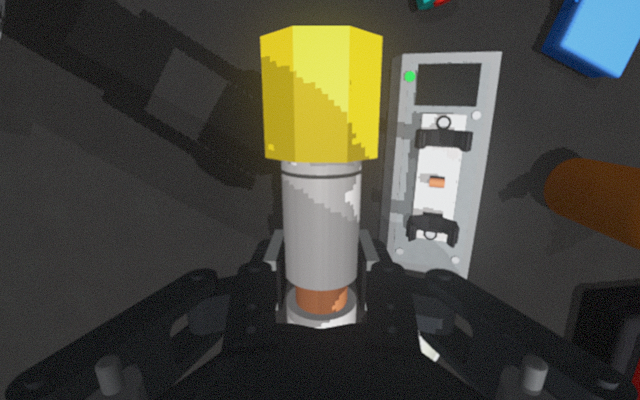

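The lamp is held with its head at +y: yellow head at (320,95), groove at (320,297). The cradle shows its green light at (410,76), the front clip at (444,135), the copper rib at (437,182) and the rear clip at (432,230). Next I measure the face frame.

```bash
cat > m.py <<'E'
from h import *
z=np.load('w2.npz'); im,d,T=z['im'],z['d'],z['T']; c=eyes.camera_params('wrist')
hsv=cv2.cvtColor(im,cv2.COLOR_RGB2HSV)
V,U=np.mgrid[0:400,0:640]; ok=d>0; A=np.zeros((400,640,3)); A[ok]=pts(np.c_[U[ok],V[ok]],d[ok],c,T)
reg=(U>380)&(U<505)&(V>45)&(V<285)&ok&(A[...,0]>.5)&(A[...,2]>.012)&(A[...,2]<.14)
P=A[reg]
rng=np.random.default_rng(0); best=(0,)
for _ in range(1500):
    q=P[rng.choice(len(P),3,False)]; n=np.cross(q[1]-q[0],q[2]-q[0]); L=np.linalg.norm(n)
    if L<1e-5: continue
    n*=np.sign(n[2])/L
    if abs(n[2]-.94)>.02 or n[0]>0: continue
    k=abs((P-q[0])@n)<.002
    if k.sum()>best[0]: best=(k.sum(),n,k)
I=P[best[2]]; m=I.mean(0); n=np.linalg.svd(I-m,full_matrices=False)[2][2]; n*=np.sign(n[2]); I=P[abs((P-m)@n)<.003]
print('plane n',n,'slope',np.degrees(np.arccos(n[2])),'yaw',np.degrees(np.arctan2(n[1],n[0])),len(I))
fy=np.cross(n,[1,0,0]); fy/=np.linalg.norm(fy); fx=np.cross(fy,n)
q=np.c_[(I-m)@fx,(I-m)@fy]*1000; r=cv2.minAreaRect(q.astype(np.float32)); print(r)
a=np.radians(r[2] if r[1][0]>r[1][1] else r[2]+90); e=np.array([np.cos(a),np.sin(a)]); e*=np.sign(e[1])
yv=e[0]*fx+e[1]*fy; xv=np.cross(yv,n); ctr=m+(r[0][0]*fx+r[0][1]*fy)/1000
print('y axis',yv,'head',np.degrees(np.arctan2(yv[1],yv[0])),'facectr',ctr,'origin',ctr+.0465*n)
O=ctr+.0465*n; F=np.stack([xv,yv,n],1); Q=(P-O)@F*1000
np.savez('face.npz',O=O,F=F)
h=hsv[reg]
cop=(h[:,0]>4)&(h[:,0]<20)&(h[:,1]>90); print('rib',np.median(Q[cop],0),cop.sum())
gr=(h[:,0]>50)&(h[:,0]<75)&(h[:,1]>150); print('green',np.median(Q[gr],0),gr.sum())
pl=(abs(Q[:,0])<25)&(abs(Q[:,1])<30)&(Q[:,2]>-42)&~cop; print('plate z hist',np.histogram(Q[pl,2],bins=np.arange(-48,0,2)))
print('plate z', np.percentile(Q[pl&(h[:,2]>180),2],[10,50,90]))
for s in(1,-1):
    k=(Q[:,2]>-14)&(abs(Q[:,1]*s-42)<25); print('clip',s,k.sum(),np.percentile(Q[k],[2,50,98],axis=0).round(1).tolist())
# lamp in hand
hr=ok&(A[...,2]>.19)&(U>255)&(U<390)&(V<330); L=A[hr]; hl=hsv[hr]
yel=(hl[:,0]>20)&(hl[:,0]<35)&(hl[:,1]>110); al=(hl[:,1]<60)&(hl[:,2]>90)&(abs(L[:,0]-.46)<.02); cp=(hl[:,0]>4)&(hl[:,0]<19)&(hl[:,1]>90)&~yel
B=L[al]; print('yel y',np.percentile(L[yel,1],[1,50,99]).round(4),'cop y',np.percentile(L[cp,1],[2,50,98]).round(4),cp.sum())
from scipy.optimize import least_squares
f=lambda p: np.hypot(B[:,0]-p[0]-p[2]*(B[:,1]+.2),B[:,2]-p[1]-p[3]*(B[:,1]+.2))-.017
s=least_squares(f,[.459,.228,0,0],loss='soft_l1',f_scale=.001).x; print('axis x,z at y=-.2, slopes',s.round(4),len(B))
E
python3 m.py
```

```text
plane n [-0.33988917  0.02080684  0.9402353 ] slope 19.908889644900277 yaw 176.4969218817064 13826
((-3.92864990234375, -15.805122375488281), (235.49322509765625, 92.760986328125), 85.67717742919922)
y axis [0.07088846 0.99747792 0.00355215] head 85.93495529169289 facectr [ 0.57939219 -0.23922833  0.04240741] origin [ 0.56358735 -0.23826081  0.08612835]
rib [  0.74645245  -3.05101741 -11.03210217] 120
green [-35.27839904  95.37124754 -43.56871161] 70
plate z hist (array([   0,    0,    0,    0,    0,    0,    0,    0,   10, 1245,  979,
         10,    4,    4,    8,    5,   12,   29,    6,    2,    0,    0,
          0]), array([-48, -46, -44, -42, -40, -38, -36, -34, -32, -30, -28, -26, -24,
       -22, -20, -18, -16, -14, -12, -10,  -8,  -6,  -4,  -2]))
plate z [-29.07435481 -28.08960253 -27.06405862]
clip 1 951 [[-21.3, 29.8, -13.9], [2.8, 37.9, -10.4], [22.9, 45.3, 20.3]]
clip -1 950 [[-21.4, -53.7, -13.9], [3.4, -44.5, -8.2], [23.0, -38.2, 20.2]]
yel y [-0.1912 -0.1681 -0.1479] cop y [-0.261  -0.2554 -0.2496] 1092
axis x,z at y=-.2, slopes [0.4604 0.2237 0.0473 0.0095] 10859
```

Call:
servo_tool(motion=[-1, -0.3, 0, 0, 0, -1, -0.5, 0, 0, 0, -1, -0.5, 0, 0, 0, -1, -0.5, 0, 0, 0])

```text
time: 8.45
tool_pos: [0.4541, -0.301, 0.2083]
tool_rot: [-0.0, 0.726, 0.688, 0.0]
contact_force: [-0.2, -0.5, -3.4]
gripper_width: 0.378
grasp_force: 60.7
```

```bash
python3 - <<'E'
from h import *
z=np.load('face.npz'); O,F=z['O'],z['F']; print('rib1 world',O+F@[.00075,-.00305,-.011])
tool(); im,d,c,T=grab('wrist'); np.savez('w3.npz',im=im,d=d,T=T); save('w3.png',im)
print('camera in face frame',(T[:3,3]-O)@F)
V,U=np.mgrid[0:400,0:640]; ok=d>0; A=np.zeros((400,640,3)); A[ok]=pts(np.c_[U[ok],V[ok]],d[ok],c,T)
h=cv2.cvtColor(im,cv2.COLOR_RGB2HSV); Q=(A-O)@F*1000
cr=ok&(abs(Q[...,0])<60)&(abs(Q[...,1])<140)&(Q[...,2]>-60)&(Q[...,2]<40)
cop=cr&(h[...,0]>4)&(h[...,0]<20)&(h[...,1]>90)&(abs(Q[...,0])<15); print('rib',np.percentile(Q[cop],[5,50,95],axis=0).round(1).tolist(),cop.sum(),A[cop].mean(0))
gr=cr&(h[...,0]>50)&(h[...,0]<75)&(h[...,1]>150);print('green',np.median(Q[gr],0),gr.sum())
fc=cr&(abs(Q[...,2]+46.5)<4); print('face',np.percentile(Q[fc],[.3,50,99.7],axis=0).round(1).tolist(),fc.sum())
pl=cr&(abs(Q[...,0])<25)&(abs(Q[...,1])<75)&(Q[...,2]>-34)&(Q[...,2]<-22)&(h[...,2]>150)&(h[...,1]<50); print('plate',np.percentile(Q[pl],[1,50,99],axis=0).round(1).tolist(),pl.sum())
for s in(1,-1):
    k=cr&(Q[...,2]>12)&(abs(Q[...,1]*s-40)<25); print('clip tops',s,k.sum(),np.percentile(Q[k],[2,50,98],axis=0).round(1).tolist())
    for t in(1,-1):
        kk=k&(Q[...,0]*t>0); print('  arm',t,kk.sum(),np.median(Q[kk],0).round(1))
E
```

```text
rib1 world [ 0.56781326 -0.24158289  0.07603031]
tcp [ 0.4541 -0.301   0.2083] head 86.89 F [-0.2 -0.5 -3.4] w 0.378 g 60.7 t 8.45 z [-0.     0.001 -1.   ]
camera in face frame [-0.00866849 -0.00485924  0.2846379 ]
rib [[-5.3, -7.6, -12.6], [0.2, -4.2, -11.0], [6.3, -1.0, -9.4]] 130 [ 0.56736197 -0.24287422  0.07584013]
green [-35.32484685  95.10477093 -43.7904185 ] 83
face [[-46.2, -115.9, -50.2], [2.0, 8.5, -46.5], [45.8, 103.5, -43.2]] 14572
plate [[-18.7, -66.9, -29.9], [1.7, -0.2, -28.1], [20.4, 58.5, -23.0]] 3989
clip tops 1 417 [[-18.9, 29.9, 13.8], [14.6, 37.2, 17.6], [20.6, 45.0, 20.6]]
  arm 1 230 [17.3 37.2 17.6]
  arm -1 187 [-15.9  37.   17.6]
clip tops -1 334 [[-19.0, -53.3, 13.8], [14.4, -45.9, 17.7], [20.7, -38.8, 20.9]]
  arm 1 180 [ 17.5 -45.9  17.8]
  arm -1 154 [-15.9 -46.   17.7]
```

View pics/w3.png

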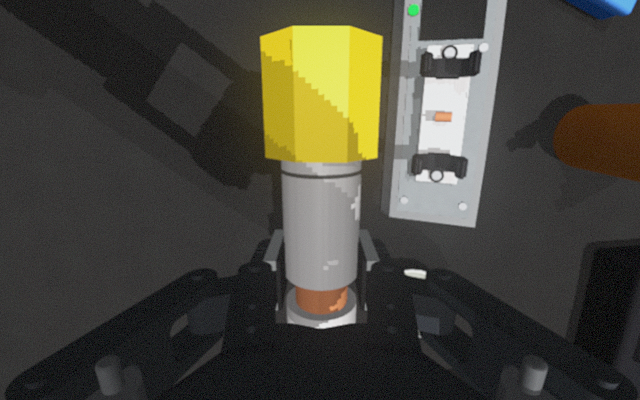

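Call:
servo_tool(motion=[-1, 0.2, 0.25, 0, 0, -1, 0.45, 0.5, 0, 0.025, -1, 0.648, 0.756, 0, 0.025, -1, 0.648, 0.756, 0, 0.025])

```text
time: 9.0
tool_pos: [0.5504, -0.2262, 0.2084]
tool_rot: [-0.0, 0.731, 0.682, 0.0]
contact_force: [-1.2, -0.2, -3.1]
gripper_width: 0.375
grasp_force: 61.0
```

Call:
servo_tool(motion=[-1, 0, 0, 0.3, 0, -1, 0, 0, 0.6, 0, -1, 0, 0, 0.79, 0, -1, 0, 0, 0.79, 0, -1, 0, 0, 0.79, 0])

```text
time: 9.62
tool_pos: [0.5494, -0.229, 0.1151]
tool_rot: [0.001, 0.733, 0.681, 0.0]
contact_force: [-0.5, 0.5, -2.4]
gripper_width: 0.375
grasp_force: 61.0
```

```bash
cat >> h.py <<'E'
def lampstate(show=True):
    """lamp axis in face frame (clip-centred) from the wrist camera, gripped or not"""
    z=np.load('face.npz'); F=z['F']; O=z['O']+F@[.0008,-.0043,0]
    im,d,c,T=grab('wrist'); V,U=np.mgrid[0:400,0:640]; ok=d>0; A=np.zeros((400,640,3)); A[ok]=pts(np.c_[U[ok],V[ok]],d[ok],c,T)
    h=cv2.cvtColor(im,cv2.COLOR_RGB2HSV); Q=(A-O)@F*1000
    yel=ok&(h[...,0]>20)&(h[...,0]<35)&(h[...,1]>110)&(abs(Q[...,0])<50)&(abs(Q[...,1]-84)<45)&(Q[...,2]>-10)
    al=ok&(h[...,1]<60)&(h[...,2]>90)&(abs(Q[...,0])<20)&(Q[...,1]>8)&(Q[...,1]<60)&(Q[...,2]>5)
    if yel.sum(): print('yel y',np.percentile(Q[yel][:,1],[1,99]).round(1),yel.sum())
    B=Q[al]
    from scipy.optimize import least_squares
    f=lambda p: np.hypot(B[:,0]-p[0]-p[2]*B[:,1],B[:,2]-p[1]-p[3]*B[:,1])-17
    s=least_squares(f,[0,np.percentile(B[:,2],90)-17,0,0],loss='soft_l1',f_scale=1).x
    print('axis fx,fz at y=0',s[:2].round(2),'slopes',s[2:].round(4),len(B)); return im
def goalshift(fx,fy,fz,off=(-.0134,.0009,-.0152)):
    """tool-units shift to bring tool-frame point off to face point (m)"""
    z=np.load('face.npz'); F=z['F']; O=z['O']+F@[.0008,-.0043,0]; s=manip.state(); M=rot(s['tool_rot'])
    return (M.T@(O+F@[fx,fy,fz]-s['tool_pos'])-np.array(off))/.12
E
python3 - <<'E'
from h import *
tool(); save('w4.png',lampstate()); print(goalshift(0,0,.045).round(3),goalshift(0,0,.03).round(3))
E
```

```text
tcp [ 0.5494 -0.229   0.1151] head 85.77 F [-0.5  0.5 -2.4] w 0.375 g 61.0 t 9.62 z [ 0.002 -0.001 -1.   ]
yel y [ 61.9 104.9] 15360
axis fx,fz at y=0 [ 0.73 46.68] slopes [ 0.0056 -0.0065] 9638
[ 0.007 -0.008  0.019] [0.008 0.034 0.136]
```

Call:
servo_tool(motion=[-1, 0.008, 0.01, 0.06, 0, -1, 0.008, 0.02, 0.12, 0, -1, 0.008, 0.02, 0.12, 0])

```text
time: 10.05
tool_pos: [0.5508, -0.2274, 0.0982]
tool_rot: [-0.001, 0.733, 0.681, -0.0]
contact_force: [-0.1, 0.3, -4.3]
gripper_width: 0.378
grasp_force: 61.0
```

Call:
servo_tool(motion=[-1, 0, 0.006, 0.016, 0, -1, 0, 0.006, 0.016, 0])

```text
time: 10.3
tool_pos: [0.5521, -0.2278, 0.0973]
tool_rot: [-0.0, 0.733, 0.681, -0.0]
contact_force: [-0.5, -0.7, -2.5]
gripper_width: 0.378
grasp_force: 61.0
```

Call:
servo_tool(motion=[-1, 0, 0.006, 0.016, 0, -1, 0, 0.006, 0.016, 0])

```text
time: 10.55
tool_pos: [0.5533, -0.2281, 0.096]
tool_rot: [0.001, 0.733, 0.681, 0.0]
contact_force: [0.9, -0.0, -2.1]
gripper_width: 0.377
grasp_force: 61.1
```

```bash
python3 - <<'E'
from h import *
tool(); lampstate()
E
```

```text
tcp [ 0.5533 -0.2281  0.096 ] head 85.78 F [ 0.9 -0.  -2.1] w 0.377 g 61.1 t 10.55 z [ 0.001 -0.    -1.   ]
yel y [ 63.1 106.1] 15306
axis fx,fz at y=0 [-1.92 27.33] slopes [ 0.0015 -0.0064] 9707
```

Call:
servo_tool(motion=[-1, 0, 0.022, 0.01, 0, -1, 0, 0.022, 0.01, 0])

```text
time: 10.85
tool_pos: [0.5556, -0.2282, 0.0944]
tool_rot: [0.0, 0.733, 0.681, -0.0]
contact_force: [-0.4, 0.5, -0.8]
gripper_width: 0.376
grasp_force: 61.3
```

Call:
servo_tool(motion=[-1, 0, 0.005, 0.013, 0, -1, 0, 0.005, 0.013, 0])

```text
time: 11.1
tool_pos: [0.5561, -0.2283, 0.0934]
tool_rot: [0.0, 0.733, 0.681, -0.0]
contact_force: [-3.4, 0.7, 4.1]
gripper_width: 0.372
grasp_force: 61.7
```

```bash
python3 - <<'E'
from h import *
tool(); lampstate()
E
```

```text
tcp [ 0.5561 -0.2283  0.0934] head 85.78 F [-3.4  0.7  4.1] w 0.372 g 61.7 t 11.1 z [-0. -0. -1.]
yel y [ 63.2 106.1] 15256
axis fx,fz at y=0 [-0.42 24.19] slopes [ 0.0061 -0.0123] 9869
```

Call:
servo_tool(motion=[0.2, 0, 0, 0, 0, 0.4, 0, 0, 0, 0, 0.4, 0, 0, 0, 0, 0.4, 0, 0, 0, 0])

```text
time: 11.65
tool_pos: [0.5561, -0.2281, 0.0926]
tool_rot: [-0.0, 0.733, 0.681, 0.0]
contact_force: [0.9, -0.4, 0.5]
gripper_width: 0.701
grasp_force: 0.0
```

Call:
servo_tool(motion=[0.4, 0, 0, -0.15, 0, 0.4, 0, 0, -0.6, 0, 0.4, 0, 0, -0.9, 0, 0.4, 0, 0, -0.9, 0])

```text
time: 12.15
tool_pos: [0.5586, -0.2295, 0.2072]
tool_rot: [0.005, 0.733, 0.681, 0.002]
contact_force: [0.4, -0.2, 0.1]
gripper_width: 0.697
grasp_force: 0.0
```

```bash
python3 - <<'E'
from h import *
tool(); im=lampstate()
save('w5.png',im)
E
```

```text
tcp [ 0.5586 -0.2295  0.2072] head 85.78 F [ 0.4 -0.2  0.1] w 0.697 g 0.0 t 12.15 z [ 0.009 -0.005 -1.   ]
yel y [ 63.8 105.9] 3672
axis fx,fz at y=0 [10.04 70.78] slopes [-0.1901 -0.8567] 3332
```

View pics/w5.png

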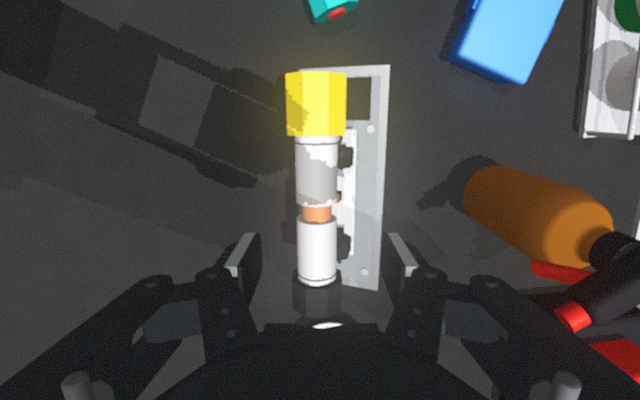

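The lamp lies in both mouths: head (316,103), groove (316,212), tail (318,300). I'll refit its pose, then press the rear clip with shut fingers placed on the downhill half of the barrel's top.

```bash
cat >> h.py <<'E'
def fit2():
    z=np.load('face.npz'); F=z['F']; O=z['O']+F@[.0008,-.0043,0]
    im,d,c,T=grab('wrist'); V,U=np.mgrid[0:400,0:640]; ok=d>0; A=np.zeros((400,640,3)); A[ok]=pts(np.c_[U[ok],V[ok]],d[ok],c,T)
    h=cv2.cvtColor(im,cv2.COLOR_RGB2HSV); Q=(A-O)@F*1000
    b=ok&(abs(Q[...,0])<25)&(Q[...,2]>6)&(Q[...,2]<50)
    yel=b&(h[...,0]>20)&(h[...,0]<35)&(h[...,1]>110)&(Q[...,1]>40)
    al=b&(h[...,1]<60)&(h[...,2]>90)&(abs(Q[...,1])>11)&(abs(Q[...,1])<58)
    cop=b&(h[...,0]>4)&(h[...,0]<19)&(h[...,1]>90)&(abs(Q[...,1])<15)
    print('yel y',np.percentile(Q[yel][:,1],[1,99]).round(1) if yel.sum() else None,'cop',np.percentile(Q[cop][:,1],[3,50,97]).round(1) if cop.sum() else None,yel.sum(),cop.sum())
    B=Q[al]
    from scipy.optimize import least_squares
    f=lambda p: np.hypot(B[:,0]-p[0]-p[2]*B[:,1],B[:,2]-p[1]-p[3]*B[:,1])-17
    s=least_squares(f,[0,np.percentile(B[:,2],90)-17,0,0],loss='soft_l1',f_scale=1).x
    print('axis fx,fz y=0',s[:2].round(2),'front',(s[:2]+42*s[2:]).round(2),'rear',(s[:2]-42*s[2:]).round(2),len(B),'y range',B[:,1].min().round(0),B[:,1].max().round(0)); return s,im
def press(s,y,dx=-15,dz=27):
    """tool-units shift bringing TCP to dx,dz (world mm) from the axis at face y (mm)"""
    z=np.load('face.npz'); F=z['F']; O=z['O']+F@[.0008,-.0043,0]; st=manip.state(); M=rot(st['tool_rot'])
    p=O+F@(np.array([s[0]+s[2]*y,y,s[1]+s[3]*y])/1000)+np.array([dx,0,dz])/1000
    print('target',p.round(4),'shift',(M.T@(p-st['tool_pos'])/.12).round(3))
E
python3 - <<'E'
from h import *
tool(); s,im=fit2(); press(s,-46); press(s,46)
E
```

```text
tcp [ 0.5573 -0.2288  0.2042] head 85.78 F [0.3 0.7 0.1] w 0.703 g 0.0 t 12.2 z [ 0.005 -0.003 -1.   ]
yel y [ 63.6 105.8] cop [-6.4 -0.6  5.3] 3757 422
axis fx,fz y=0 [-0.35 24.65] front [-0.28 24.2 ] rear [-0.42 25.1 ] 4870 y range -58.0 58.0
target [ 0.5368 -0.2879  0.1367] shift [-0.508 -0.126  0.543]
target [ 0.5438 -0.1962  0.1362] shift [ 0.259 -0.124  0.547]
```

Call:
servo_tool(motion=[-1, -0.25, -0.06, 0, 0, -1, -0.508, -0.126, 0, 0, -1, -0.508, -0.126, 0, 0, -1, -0.508, -0.126, 0, 0, -1, -0.508, -0.126, 0, 0])

```text
time: 12.88
tool_pos: [0.5365, -0.2868, 0.2001]
tool_rot: [-0.001, 0.732, 0.681, 0.0]
contact_force: [-0.2, 0.0, -1.3]
gripper_width: 0.001
grasp_force: 0.0
```

Call:
servo_tool(motion=[-1, 0, 0, 0.25, 0, -1, 0, 0, 0.45, 0, -1, 0, 0, 0.45, 0, -1, 0, 0, 0.45, 0])

```text
time: 13.38
tool_pos: [0.5371, -0.2877, 0.1478]
tool_rot: [0.001, 0.732, 0.681, 0.0]
contact_force: [0.4, -0.7, 0.4]
gripper_width: -0.004
grasp_force: 0.0
```

```bash
python3 - <<'E'
from h import *
tool(); s,im=fit2(); press([-.35,24.65,.0017,-.0107],-46)
save('w6.png',im)
im,d,c,T=grab('scene'); save('s6.png',im)
st=manip.state(); u,v=proj(st['tool_pos'],c,T)[0]; print(u,v)
E
```

```text
tcp [ 0.5371 -0.2877  0.1478] head 85.81 F [ 0.4 -0.7  0.4] w -0.004 g 0.0 t 13.38 z [ 0.001 -0.001 -1.   ]
yel y [62.1 74.8] cop [-6.3  0.4  6.8] 2287 940
axis fx,fz y=0 [-0.24 24.68] front [-0.06 24.27] rear [-0.42 25.08] 9790 y range -58.0 58.0
target [ 0.5368 -0.2879  0.1367] shift [ 0.    -0.005  0.097]
188.01021848422025 210.86784658234689
```

Call:
servo_tool(motion=[-1, 0, 0, 0.08, 0, -1, 0, 0, 0.15, 0, -1, 0, 0, 0.15, 0])

```text
time: 13.85
tool_pos: [0.5357, -0.2873, 0.1272]
tool_rot: [-0.001, 0.733, 0.681, -0.0]
contact_force: [-0.6, 0.2, -0.1]
gripper_width: -0.001
grasp_force: 0.0
```

Call:
servo_tool(motion=[-1, 0, 0.004, 0.01, 0, -1, 0, 0.007, 0.02, 0, -1, 0, 0.007, 0.02, 0])

```text
time: 14.22
tool_pos: [0.5374, -0.2879, 0.1264]
tool_rot: [0.0, 0.733, 0.681, 0.0]
contact_force: [0.1, 0.2, 0.2]
gripper_width: -0.007
grasp_force: 0.0
```

Call:
servo_tool(motion=[-1, 0, 0.004, 0.01, 0, -1, 0, 0.004, 0.01, 0])

```text
time: 14.48
tool_pos: [0.5379, -0.2881, 0.1254]
tool_rot: [0.0, 0.733, 0.681, -0.0]
contact_force: [-0.2, 0.4, 0.6]
gripper_width: 0.003
grasp_force: 0.4
```

Call:
servo_tool(motion=[-1, 0, 0.004, 0.01, 0, -1, 0, 0.004, 0.01, 0])

```text
time: 14.72
tool_pos: [0.5384, -0.2882, 0.1245]
tool_rot: [0.0, 0.733, 0.681, -0.0]
contact_force: [-1.3, 0.6, 2.6]
gripper_width: -0.0
grasp_force: 1.8
```

Contact at z≈0.125. I keep going in small steps along the face normal.

Call:
servo_tool(motion=[-1, 0, 0.004, 0.01, 0, -1, 0, 0.007, 0.02, 0, -1, 0, 0.007, 0.02, 0])

```text
time: 15.1
tool_pos: [0.5392, -0.2886, 0.1227]
tool_rot: [0.0, 0.733, 0.681, -0.0]
contact_force: [-2.2, 0.5, 6.9]
gripper_width: -0.001
grasp_force: 4.0
```

Call:
servo_tool(motion=[-1, 0, 0.004, 0.01, 0, -1, 0, 0.004, 0.01, 0])

```text
time: 15.35
tool_pos: [0.5396, -0.2888, 0.1219]
tool_rot: [0.001, 0.733, 0.681, -0.001]
contact_force: [-4.6, -0.4, 8.9]
gripper_width: -0.002
grasp_force: 5.0
```

Call:
servo_tool(motion=[-1, 0, 0.004, 0.01, 0, -1, 0, 0.004, 0.01, 0])

```text
time: 15.6
tool_pos: [0.54, -0.289, 0.1211]
tool_rot: [0.001, 0.733, 0.681, -0.001]
contact_force: [-6.1, -0.7, 10.9]
gripper_width: -0.001
grasp_force: 5.8
```

Call:
servo_tool(motion=[-1, 0, 0.004, 0.01, 0, -1, 0, 0.004, 0.01, 0])

```text
time: 15.85
tool_pos: [0.5404, -0.2892, 0.1202]
tool_rot: [0.001, 0.733, 0.681, -0.001]
contact_force: [-6.5, -1.3, 11.5]
gripper_width: -0.001
grasp_force: 6.5
```

Call:
servo_tool(motion=[-1, 0, 0.003, 0.01, 0, -1, 0, 0.003, 0.01, 0])

```text
time: 16.1
tool_pos: [0.5408, -0.2895, 0.1194]
tool_rot: [0.001, 0.733, 0.681, -0.001]
contact_force: [-7.0, -0.5, 12.1]
gripper_width: 0.001
grasp_force: 7.2
```

Call:
servo_tool(motion=[-1, 0, 0.003, 0.01, 0, -1, 0, 0.003, 0.01, 0])

```text
time: 16.35
tool_pos: [0.5412, -0.2897, 0.1185]
tool_rot: [0.001, 0.733, 0.681, -0.001]
contact_force: [-7.5, -0.1, 13.6]
gripper_width: -0.003
grasp_force: 7.7
```

Call:
servo_tool(motion=[-1, 0, 0.003, 0.01, 0, -1, 0, 0.003, 0.01, 0])

```text
time: 16.6
tool_pos: [0.5416, -0.29, 0.1175]
tool_rot: [0.001, 0.733, 0.681, -0.001]
contact_force: [-8.0, -1.3, 13.9]
gripper_width: 0.003
grasp_force: 8.0
```

Call:
servo_tool(motion=[-1, 0, 0.003, 0.008, 0, -1, 0, 0.003, 0.008, 0])

```text
time: 16.85
tool_pos: [0.542, -0.2901, 0.1166]
tool_rot: [0.001, 0.733, 0.681, -0.001]
contact_force: [-8.3, -1.3, 13.6]
gripper_width: 0.001
grasp_force: 8.1
```

Call:
servo_tool(motion=[-1, 0, 0.003, 0.008, 0, -1, 0, 0.003, 0.008, 0])

```text
time: 17.1
tool_pos: [0.5423, -0.2902, 0.1158]
tool_rot: [0.001, 0.733, 0.681, -0.001]
contact_force: [-8.4, -1.6, 14.6]
gripper_width: -0.003
grasp_force: 8.4
```

Call:
servo_tool(motion=[-1, 0, 0.003, 0.008, 0, -1, 0, 0.003, 0.008, 0])

```text
time: 17.35
tool_pos: [0.5427, -0.2904, 0.1147]
tool_rot: [0.002, 0.733, 0.681, -0.002]
contact_force: [-9.0, -2.9, 13.7]
gripper_width: 0.003
grasp_force: 8.0
```

Call:
servo_tool(motion=[-1, 0, 0.003, 0.008, 0, -1, 0, 0.003, 0.008, 0])

```text
time: 17.6
tool_pos: [0.5431, -0.2905, 0.1133]
tool_rot: [0.002, 0.733, 0.68, -0.001]
contact_force: [-6.4, -3.3, 10.9]
gripper_width: 0.0
grasp_force: 6.3
```

Past the peak, so I follow down to the clip's foot.

Call:
servo_tool(motion=[-1, 0, 0.003, 0.01, 0, -1, 0, 0.003, 0.01, 0])

```text
time: 17.85
tool_pos: [0.5433, -0.288, 0.1087]
tool_rot: [-0.0, 0.733, 0.68, 0.0]
contact_force: [0.5, 0.1, 0.1]
gripper_width: -0.002
grasp_force: 0.0
```

Call:
servo_tool(motion=[-1, 0, 0.004, 0.01, 0, -1, 0, 0.004, 0.01, 0])

```text
time: 18.1
tool_pos: [0.5437, -0.2879, 0.1073]
tool_rot: [-0.001, 0.733, 0.681, 0.0]
contact_force: [0.2, 0.5, 1.3]
gripper_width: -0.001
grasp_force: 0.1
```

Call:
servo_tool(motion=[-1, 0, 0.004, 0.01, 0, -1, 0, 0.004, 0.01, 0])

```text
time: 18.35
tool_pos: [0.5442, -0.2881, 0.1068]
tool_rot: [-0.0, 0.733, 0.681, -0.0]
contact_force: [-0.9, 1.7, 0.9]
gripper_width: -0.0
grasp_force: 0.8
```

```bash
python3 - <<'E'
from h import *
tool(); s,im=fit2()
E
```

```text
tcp [ 0.5442 -0.2881  0.1068] head 85.79 F [-0.9  1.7  0.9] w -0.0 g 0.8 t 18.35 z [-0.001  0.001 -1.   ]
yel y [57.2 64.6] cop [-8.  -1.9  3.8] 213 1227
axis fx,fz y=0 [-0.34 15.74] front [-0.23 25.86] rear [-0.46  5.62] 14429 y range -58.0 58.0
```

Call:
servo_tool(motion=[-1, 0, 0.003, 0.01, 0, -1, 0, 0.003, 0.01, 0])

```text
time: 18.65
tool_pos: [0.5447, -0.2884, 0.1061]
tool_rot: [-0.0, 0.733, 0.681, -0.0]
contact_force: [-2.8, 1.4, 4.6]
gripper_width: -0.0
grasp_force: 2.3
```

Call:
servo_tool(motion=[-1, 0, 0.003, 0.006, 0, -1, 0, 0.003, 0.006, 0])

```text
time: 18.9
tool_pos: [0.5449, -0.2884, 0.1056]
tool_rot: [-0.0, 0.733, 0.681, -0.0]
contact_force: [-4.2, 1.7, 6.5]
gripper_width: -0.004
grasp_force: 3.6
```

Call:
servo_tool(motion=[-1, 0, -0.05, -0.2, 0, -1, 0, -0.05, -0.5, 0, -1, 0, -0.05, -0.5, 0])

```text
time: 19.27
tool_pos: [0.5413, -0.2896, 0.1687]
tool_rot: [0.004, 0.733, 0.681, 0.001]
contact_force: [0.7, 0.7, -0.3]
gripper_width: 0.002
grasp_force: 0.0
```

Call:
servo_tool(motion=[-1, 0.4, 0, 0, 0, -1, 0.75, 0, 0, 0, -1, 0.75, 0, 0, 0, -1, 0.75, 0, 0, 0])

```text
time: 19.77
tool_pos: [0.5456, -0.1985, 0.164]
tool_rot: [-0.0, 0.733, 0.681, -0.0]
contact_force: [-1.1, -0.8, -0.6]
gripper_width: -0.0
grasp_force: 0.0
```

```bash
python3 - <<'E'
from h import *
tool(); s,im=fit2(); press(s,44,-15,22); save('w7.png',im)
E
```

```text
tcp [ 0.5456 -0.1985  0.164 ] head 85.79 F [-1.1 -0.8 -0.6] w -0.0 g 0.0 t 19.77 z [-0.001 -0.    -1.   ]
yel y [ 57.5 106.8] cop None 1490 0
axis fx,fz y=0 [-0.45 14.91] front [-0.1  25.37] rear [-0.8   4.46] 2067 y range -55.0 55.0
target [ 0.5433 -0.1982  0.1328] shift [ 0.005 -0.02   0.262]
```

Call:
servo_tool(motion=[-1, 0, -0.02, 0.13, 0, -1, 0, -0.02, 0.26, 0, -1, 0, -0.02, 0.26, 0, -1, 0, -0.02, 0.26, 0])

```text
time: 20.32
tool_pos: [0.5433, -0.1982, 0.1334]
tool_rot: [-0.0, 0.733, 0.68, -0.0]
contact_force: [-0.3, -0.1, 0.6]
gripper_width: 0.006
grasp_force: 0.0
```

Call:
servo_tool(motion=[-1, 0, 0.004, 0.01, 0, -1, 0, 0.007, 0.02, 0, -1, 0, 0.007, 0.02, 0])

```text
time: 20.7
tool_pos: [0.5443, -0.1981, 0.1315]
tool_rot: [0.0, 0.733, 0.681, 0.0]
contact_force: [0.4, -0.3, -0.4]
gripper_width: 0.0
grasp_force: 0.0
```

Call:
servo_tool(motion=[-1, 0, 0.004, 0.01, 0, -1, 0, 0.007, 0.015, 0, -1, 0, 0.007, 0.015, 0])

```text
time: 21.08
tool_pos: [0.545, -0.1982, 0.1294]
tool_rot: [-0.0, 0.733, 0.681, -0.0]
contact_force: [0.2, -0.3, 0.4]
gripper_width: 0.002
grasp_force: 0.0
```

Call:
servo_tool(motion=[-1, 0, 0.004, 0.01, 0, -1, 0, 0.004, 0.01, 0])

```text
time: 21.32
tool_pos: [0.5455, -0.1982, 0.1284]
tool_rot: [-0.0, 0.733, 0.681, 0.0]
contact_force: [0.5, 0.4, 0.9]
gripper_width: -0.004
grasp_force: 0.4
```

Call:
servo_tool(motion=[-1, 0, 0.004, 0.01, 0, -1, 0, 0.007, 0.02, 0, -1, 0, 0.007, 0.02, 0])

```text
time: 21.7
tool_pos: [0.5465, -0.1982, 0.1263]
tool_rot: [0.0, 0.733, 0.681, 0.0]
contact_force: [-2.5, 2.1, 3.5]
gripper_width: 0.004
grasp_force: 1.9
```

Call:
servo_tool(motion=[-1, 0, 0.004, 0.01, 0, -1, 0, 0.004, 0.01, 0])

```text
time: 21.95
tool_pos: [0.547, -0.1981, 0.1252]
tool_rot: [-0.0, 0.733, 0.681, 0.0]
contact_force: [-2.6, 2.5, 5.6]
gripper_width: 0.002
grasp_force: 2.5
```

Call:
servo_tool(motion=[-1, 0, 0.004, 0.01, 0, -1, 0, 0.004, 0.01, 0])

```text
time: 22.2
tool_pos: [0.5474, -0.198, 0.1242]
tool_rot: [-0.0, 0.733, 0.681, 0.0]
contact_force: [-1.8, 2.8, 6.3]
gripper_width: 0.001
grasp_force: 3.2
```

Call:
servo_tool(motion=[-1, 0, 0.003, 0.01, 0, -1, 0, 0.006, 0.016, 0, -1, 0, 0.006, 0.016, 0])

```text
time: 22.58
tool_pos: [0.5482, -0.1978, 0.1228]
tool_rot: [-0.001, 0.733, 0.681, 0.0]
contact_force: [-3.9, 4.3, 9.3]
gripper_width: -0.0
grasp_force: 4.4
```

Call:
servo_tool(motion=[-1, 0, 0.003, 0.01, 0, -1, 0, 0.006, 0.016, 0, -1, 0, 0.006, 0.016, 0])

```text
time: 22.95
tool_pos: [0.5489, -0.1976, 0.121]
tool_rot: [-0.001, 0.733, 0.681, 0.001]
contact_force: [-4.7, 5.2, 9.6]
gripper_width: 0.001
grasp_force: 4.8
```

Call:
servo_tool(motion=[-1, 0, 0.004, 0.01, 0, -1, 0, 0.004, 0.01, 0])

```text
time: 23.2
tool_pos: [0.5494, -0.1976, 0.12]
tool_rot: [-0.001, 0.733, 0.681, 0.001]
contact_force: [-5.3, 5.1, 11.8]
gripper_width: -0.004
grasp_force: 5.2
```

Call:
servo_tool(motion=[-1, 0, 0.004, 0.01, 0, -1, 0, 0.004, 0.01, 0])

```text
time: 23.45
tool_pos: [0.5498, -0.1975, 0.1188]
tool_rot: [-0.001, 0.733, 0.681, 0.001]
contact_force: [-5.2, 6.6, 10.4]
gripper_width: -0.001
grasp_force: 5.4
```

Call:
servo_tool(motion=[-1, 0, 0.003, 0.008, 0, -1, 0, 0.003, 0.008, 0])

```text
time: 23.7
tool_pos: [0.5502, -0.1975, 0.1179]
tool_rot: [-0.001, 0.733, 0.681, 0.001]
contact_force: [-5.7, 6.6, 12.2]
gripper_width: 0.003
grasp_force: 5.5
```

Call:
servo_tool(motion=[-1, 0, 0.003, 0.008, 0, -1, 0, 0.003, 0.008, 0])

```text
time: 23.95
tool_pos: [0.5506, -0.1974, 0.1168]
tool_rot: [-0.001, 0.733, 0.681, 0.001]
contact_force: [-4.2, 6.4, 11.0]
gripper_width: 0.002
grasp_force: 5.3
```

Call:
servo_tool(motion=[-1, 0, 0.003, 0.008, 0, -1, 0, 0.003, 0.008, 0])

```text
time: 24.2
tool_pos: [0.551, -0.1977, 0.1158]
tool_rot: [-0.001, 0.733, 0.681, 0.001]
contact_force: [-3.7, 5.7, 9.5]
gripper_width: -0.003
grasp_force: 4.8
```

Call:
servo_tool(motion=[-1, 0, 0.003, 0.008, 0, -1, 0, 0.003, 0.008, 0])

```text
time: 24.45
tool_pos: [0.5515, -0.1976, 0.1147]
tool_rot: [-0.001, 0.733, 0.681, 0.001]
contact_force: [-4.5, 6.8, 9.6]
gripper_width: -0.0
grasp_force: 4.7
```

Call:
servo_tool(motion=[-1, 0, 0.003, 0.008, 0, -1, 0, 0.003, 0.008, 0])

```text
time: 24.7
tool_pos: [0.552, -0.1984, 0.113]
tool_rot: [0.0, 0.733, 0.681, 0.001]
contact_force: [-1.1, 3.5, 5.3]
gripper_width: -0.005
grasp_force: 2.2
```

Call:
servo_tool(motion=[-1, 0, 0.003, 0.008, 0, -1, 0, 0.003, 0.008, 0])

```text
time: 24.95
tool_pos: [0.552, -0.1989, 0.1113]
tool_rot: [0.0, 0.733, 0.681, -0.0]
contact_force: [0.4, 0.5, 1.5]
gripper_width: 0.001
grasp_force: 0.7
```

Call:
servo_tool(motion=[-1, 0, 0.003, 0.008, 0, -1, 0, 0.003, 0.008, 0])

```text
time: 25.2
tool_pos: [0.5517, -0.1988, 0.1097]
tool_rot: [-0.0, 0.733, 0.681, -0.0]
contact_force: [-0.4, 0.5, 0.2]
gripper_width: 0.0
grasp_force: 0.0
```

Collapsed. I follow to the foot.

Call:
servo_tool(motion=[-1, 0, 0.003, 0.01, 0, -1, 0, 0.003, 0.01, 0])

```text
time: 25.45
tool_pos: [0.5524, -0.1987, 0.109]
tool_rot: [-0.0, 0.733, 0.681, -0.0]
contact_force: [0.2, 0.1, -0.1]
gripper_width: 0.001
grasp_force: 0.0
```

Call:
servo_tool(motion=[-1, 0, 0.003, 0.01, 0, -1, 0, 0.003, 0.01, 0])

```text
time: 25.7
tool_pos: [0.5529, -0.1988, 0.1081]
tool_rot: [-0.0, 0.733, 0.681, -0.0]
contact_force: [0.2, -0.3, 0.1]
gripper_width: 0.001
grasp_force: 0.0
```

Call:
servo_tool(motion=[-1, 0, 0.003, 0.008, 0, -1, 0, 0.003, 0.008, 0])

```text
time: 25.95
tool_pos: [0.5532, -0.1988, 0.1071]
tool_rot: [-0.0, 0.733, 0.681, -0.0]
contact_force: [0.4, -0.1, -0.2]
gripper_width: -0.003
grasp_force: 0.0
```

Call:
servo_tool(motion=[-1, 0, 0.003, 0.008, 0, -1, 0, 0.003, 0.008, 0])

```text
time: 26.2
tool_pos: [0.5536, -0.1988, 0.1062]
tool_rot: [-0.0, 0.733, 0.681, -0.0]
contact_force: [0.1, 0.4, 0.5]
gripper_width: 0.002
grasp_force: 0.0
```

Call:
servo_tool(motion=[-1, 0, 0.002, 0.006, 0, -1, 0, 0.002, 0.006, 0])

```text
time: 26.45
tool_pos: [0.5539, -0.1989, 0.1057]
tool_rot: [0.0, 0.733, 0.681, -0.0]
contact_force: [-0.0, -0.2, 0.8]
gripper_width: -0.001
grasp_force: 0.5
```

```bash
python3 - <<'E'
from h import *
tool(); s,im=fit2()
E
```

```text
tcp [ 0.5539 -0.1989  0.1057] head 85.78 F [-0.  -0.2  0.8] w -0.001 g 0.5 t 26.45 z [ 0. -0. -1.]
yel y [ 64.3 107.1] cop [-5.  -4.1 -1.9] 7672 22
axis fx,fz y=0 [23.31 26.22] front [15.26 30.54] rear [31.36 21.89] 2041 y range -14.0 58.0
```

Touching the seated barrel now. A gentle push of about 6 N onto the foot, then I retract and look.

Call:
servo_tool(motion=[-1, 0, 0.003, 0.008, 0, -1, 0, 0.003, 0.008, 0])

```text
time: 26.75
tool_pos: [0.5543, -0.1989, 0.1051]
tool_rot: [-0.0, 0.733, 0.681, -0.0]
contact_force: [-3.1, 0.7, 4.9]
gripper_width: 0.003
grasp_force: 2.7
```

Call:
servo_tool(motion=[-1, 0, 0.002, 0.006, 0, -1, 0, 0.002, 0.006, 0])

```text
time: 27.0
tool_pos: [0.5545, -0.1989, 0.1048]
tool_rot: [-0.0, 0.733, 0.681, -0.0]
contact_force: [-4.1, 2.1, 7.0]
gripper_width: -0.0
grasp_force: 4.0
```

Call:
servo_tool(motion=[-1, 0, -0.05, -0.2, 0, -1, 0, -0.05, -0.6, 0, -1, 0, -0.05, -0.95, 0, -1, 0, -0.05, -0.95, 0])

```text
time: 27.5
tool_pos: [0.5509, -0.1996, 0.2227]
tool_rot: [0.004, 0.733, 0.681, 0.002]
contact_force: [0.5, -0.0, -0.8]
gripper_width: 0.001
grasp_force: 0.0
```

Call:
servo_tool(motion=[-1, -0.2, 0, 0, 0, -1, -0.4, 0, 0, 0, -1, -0.4, 0, 0, 0, -1, -0.4, 0, 0, 0])

```text
time: 28.0
tool_pos: [0.5447, -0.2462, 0.217]
tool_rot: [-0.001, 0.733, 0.68, 0.0]
contact_force: [-0.9, 0.1, -0.5]
gripper_width: 0.0
grasp_force: 0.0
```

```bash
python3 - <<'E'
from h import *
tool(); s,im=fit2(); b,d,c,T=grab('scene')
a=cv2.resize(im[40:340,200:480],None,fx=1.4,fy=1.4); b=cv2.resize(b[200:320,150:320],(595,420),interpolation=cv2.INTER_CUBIC)
save('f.png',cv2.resize(np.hstack([a,b]),(790,337)))
E
```

```text
tcp [ 0.5447 -0.2462  0.217 ] head 85.75 F [-0.9  0.1 -0.5] w 0.0 g 0.0 t 28.0 z [-0.001  0.001 -1.   ]
yel y [ 64.6 107.4] cop [-4.9  1.2  6.9] 2949 335
axis fx,fz y=0 [-0.26  3.29] front [-0.26  3.27] rear [-0.26  3.32] 3632 y range -58.0 57.0
```

View pics/f.png

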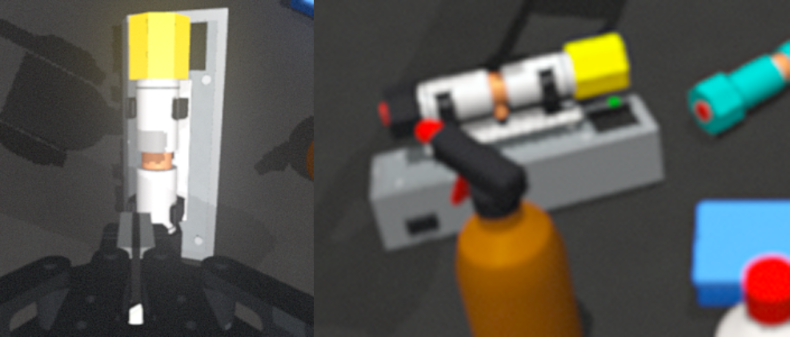

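The picture and the fit agree. The lamp is level in both clips (front and rear both about 3.3 mm) and about 0.3 mm off the middle line. Its groove is about 1.7 mm from the rib, its head is at the green light, and the gripper is clear.

```bash
python3 -c "
from plant import job_done; print(job_done())"
```

```text
the job is handed in; nothing more can be done
None
```

The lamp is back on its cradle and the job is handed in: it lies level in both clips with its head at the green light and its groove about 1.7 mm from the rib's middle, and no push I read passed about 17 N; the result of the judging was not shown.

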